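Show the amber finish sample to the bench camera

TASK

Take the amber finish sample out of the wooden rack by its polished end, leaving its frosted end (the one with the clipped corner) and the label free of the fingers, and hold it up to the bench camera: the label centred in front of the lens about 12 cm away, label side up and square to the lens, clipped-corner edge uppermost, so that the label reads the right way up. Finish while still holding it there quite still; do not bump the camera and leave the other samples, the polishing bar and the brush as they are.

Things in the scene. Friction and masses are not known exactly. Their poses are not given: they have to be found in the camera images.
- amber_plaque: amber plaque 110 x 50 x 8 mm, 60 g, on edge in a slot, notched edge up. Origin: middle of the lower long edge; x: along it to the frosted end; y: out of the label face; z: to the notched edge. Polished, deep amber for x -55 to 19 mm; frosted, pale for 19 to 55 mm, whose top corner is clipped 10 mm. White label 24 x 28 mm there, on the y = +4 mm face. Label facing you, notch up: frosted end left
- amber_label (a point): centre of the white label on the amber plaque, at x = 35, y = 4, z = 23 mm of its frame
- amber_notch (a point): beside the clipped corner of the amber plaque, at x = 50, y = 0, z = 45 mm of its frame
- green_plaque: dark green sample plaque, same size, shape and axes, standing in another slot; leave alone
- smoke_plaque: nearly black sample plaque, same size, shape and axes, standing in another slot; leave alone
- rack: light wooden block fixed to the bench, 136 x 160 x 30 mm, at any yaw; origin: centre of its underside, z up. Three slots 113 x 10 mm along its x at y = -56, 0, 56 mm, 14 mm deep (floor 16 mm above the bench), so each plaque shows 36 mm above the block, top edge 66 mm above the bench, 48 mm free between neighbours. Any plaque in any slot, some the other way round
- bench_camera: bench camera stand fixed to the bench: grey base plate 310 x 150 x 8 mm (x from -85 to 225 mm of its frame), dark mat on its front part, column 18 mm thick, 403 mm high at x = 190 mm. Origin: on the bench under the middle of the mat; z up; +x towards the column, away from the robot within 0.2 rad
- camera_head: white camera head, 44 x 62 x 80 mm, fixed to the column, looking 40 degrees below the horizontal over the mat, back towards the robot. Origin: centre of the lens glass, 327 mm above the bench and at x = 92 mm of the stand. z: straight out of the lens along the view; x: up in the camera's picture; y: right in the camera's picture
- compound_bar: reddish brown polishing bar in a paper sleeve, 105 x 42 x 36 mm, lying on the bench; origin at the centre of its underside; leave alone
- brush: small hand brush about 170 mm long lying on the bench along its x; leave alone
Things that resemble listed ones, but are neither listed nor needed, are in the scene too. Of the things that look like the rack, take the one that is farthest to the robot's left at the start.

How it is judged:
By the outcome, as a careful person would: the job done as asked, in the order asked, and still so for the second after the job is handed in, while the arm keeps its last pose, push and grip.
It also fails if it takes over 45 s, if anything falls off the work surface, if the arm or the gripper's body presses on something with over 40 N, if the wrist force passes 120 N, or if a joint passes its speed limit or range.

ROBOT

A 6-joint arm with a two-finger parallel gripper is mounted at the origin on the work surface. World frame = base frame: x ahead of the robot, y to its left, z up, the work surface at z = 0. Lengths are in mm, angles in rad, forces in N, time in s.
With the tool pointing down it reaches from about 300 to 775 mm from the base axis. Payload 14.6 kg.
Tool frame: the origin (TCP) lies on the centre line of the jaws, within the pads' length; the fingertips stand 8 mm ahead of it and the grasp point (between the pads) lies 11 mm behind it; z points along the fingers, y is the line along which they close (so a half turn about z gives the same grasp; the last joint's range is limited). The gripper opens to 94 mm and grips with 3 to 60 N. Pads are 16 mm wide; open, the fingers measure 119 mm over their backs; the gripper's body (75 mm by 177 mm) begins 78 mm behind the grasp point.
Start: joints at [-1.278, 0.3, 1.521, -0, 1.321, -0.067], TCP at [193.64, -514.774, 213.446] pointing down, gripper open.
Joint ranges: [-3.03, 3.03], [-0.79, 2.21], [0.23, 2.52], [-1.04, 4.18], [0, 3.07], [-2.55, 2.55]. Speed limits (rad/s): [2.22, 2.22, 2.57, 3.14, 3.14, 3.14].

INTERFACE

Orientations are given as [roll, pitch, yaw] about the fixed x, y, z axes, in that order (R = Rz(yaw) Ry(pitch) Rx(roll)).
In Python, from cell import manip gives the robot as it stands.
- The arm moves only by the tool jog_arm, never from a script. Its argument "rows" is one flat list of numbers, 7 for each row, row after row: the shift along the world's x, y, z in cm, then the turn, a rotation vector about the world's x, y, z in rad, then the closure, from 0 (fully open) to 1 (shut). In form: [dx, dy, dz, rx, ry, rz, fingers, dx, dy, dz, rx, ry, rz, fingers, ...]. A call has 1 to 20 rows; each row shifts and turns the commanded pose from where the row before left it; what a row does not reach is not made up. A row lasts 1/12 s, in which the tool goes at most 41.7 mm and 7.16 degrees, less where a joint would pass 70% of its speed; a pose out of reach is approached as far as the arm can. A call with a gripper value outside its range is refused whole. The fingers move at their own pace and stop on an object; "newtons" is the grip in N (left out, the last holds). Time passes only in rows, so rows that do not move let the fingers close. It gives the time, the measured TCP pose, the force, the opening and the grip force at its end, in the units of the state.
- manip.read_state(): the state, without advancing time (a new reading comes with each control period).
- manip.camera(name): name is "scene" or "top" or "wrist"; returns (picture, depth): 400x640x3 uint8, blue, green, red; 400x640 float32, mm along the optical axis (not along the pixel's ray), 0 where there is no reading.
- manip.camera_model(name): a dict with "K" (3x3 intrinsics, pixels), "R" (3x3) and "t" (3): a world point X has camera coordinates R X + t. Camera axes: x right, y down, z forward; pixel columns grow to the right and rows downward; lengths in mm; the calibration is good to about 2 mm. A picture is of the moment at which its call begins: read the wrist's pose just before it. camera_model takes no time and is no camera call; for the wrist camera it gives the pose at the moment of the call.
- manip.sign_off(): hands the job in; it is judged then, once.
The state is a dict: "clock": time; "joints": joint angles; "qd": joint speeds; "effort": joint torques, N m; "eef_pos": TCP position; "eef_rot": TCP orientation; "wrist_force": force on the tool from outside, world axes, zero at the start; "moment": the same for the moment, N m; "finger_gap": finger opening in mm; "finger_force": force on a finger pad.
Only numpy, scipy, OpenCV 4.12 (cv2) and the standard library are available. Lean on these libraries where they do the work, as an engineer would, in place of code of your own. Each camera call takes 0.05 s, during which the arm holds its last target. There are 200 camera calls.

## Working session

There is one attempt and no reset: what is moved stays moved. The work goes in short steps, Python scripts to look and compute and a tool call to move; the robot and the scene stay as the last step left them, time stands still between calls to the robot, and variables do not carry over. Pictures are saved under pics/ and viewed, at most 10 in all, crops included, and the job is handed in when it is done.

Besides the shell and the picture viewer there is one more tool, called as name(argument=value, ...) on one line, values as JSON. jog_arm: Moves the arm, as the interface text tells. Its arguments: {"type":"object","properties":{"rows":{"type":"array"},"newtons":{"type":"number"}},"required":["rows"]}

```bash
mkdir -p pics; ls; python3 - <<'E'
from cell import manip
import cv2,numpy as np
for n in("scene","top"):
    p,d=manip.camera(n); cv2.imwrite(f"pics/{n}0.png",p); np.save(f"pics/{n}0.npy",d)
    m=manip.camera_model(n); print(n,m["K"],m["R"],m["t"])
print(manip.read_state())
E
```

```text
pics
scene [[371.23593006   0.         319.36639754]
 [  0.         371.23593006 202.56067401]
 [  0.           0.           1.        ]] [[ 0.90398294  0.42720083 -0.01772822]
 [ 0.31091737 -0.68525126 -0.65860542]
 [-0.29350507  0.58985605 -0.75227961]] [-539.7525103   -42.6992283  1182.72574694]
top [[514.51030838   0.         312.40011833]
 [  0.         514.51030838 198.20728609]
 [  0.           0.           1.        ]] [[ 0.04231834 -0.99909959 -0.00302706]
 [-0.97769175 -0.0407873  -0.2060467 ]
 [ 0.20573771  0.01167908 -0.97853748]] [ -24.08886166  634.11026443 1102.70430749]
{'clock': 0.1, 'joints': array([-1.27761069e+00,  3.00388844e-01,  1.52150874e+00, -4.69214965e-06,
        1.32069929e+00, -6.66113809e-02]), 'qd': array([-0.00071319, -0.00092006,  0.00107222, -0.00048968,  0.00249135,
       -0.0018861 ]), 'effort': array([-1.21598998e-03, -5.32650268e+01, -3.53293276e+01,  7.09125982e-02,
        2.34450441e-02, -4.58412785e-05]), 'eef_pos': array([ 193.57194274, -514.57199675,  212.96204929]), 'eef_rot': array([-3.14059036e+00, -6.23078159e-05,  3.59798150e-01]), 'wrist_force': array([-0.51653723,  0.9275292 ,  0.38518587]), 'moment': array([ 0.07407507,  0.02118767, -0.00570229]), 'finger_force': 0.0, 'finger_gap': 94.2720267458472}
```

View pics/scene0.png

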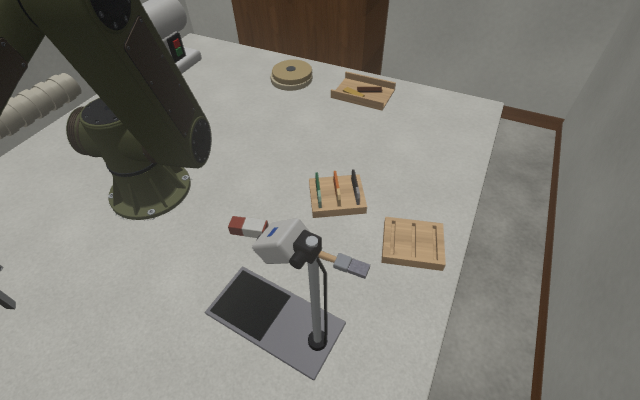

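View pics/top0.png

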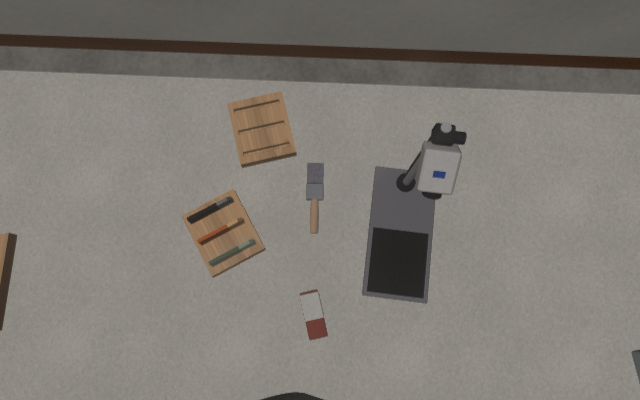

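The top view shows the filled rack at (222,232), with the amber plaque in the middle slot at (221,231) and its pale end at about (240,222). An empty rack is at (262,128) and a tray at the far left edge (0,280). Candidates for the amber sample are black (210,210), amber (221,231) and green (232,253). Candidates for the rack are the filled one, which is farther left, and the empty one. I'll check the choice in a close crop and measure.

```bash
cat > h.py <<'E'
from cell import manip
import cv2,numpy as np
from scipy.spatial.transform import Rotation as Ro
def proj(m,X): 
    c=np.atleast_2d(X)@m["R"].T+m["t"]; p=c@m["K"].T; return p[:,:2]/p[:,2:]
def ray(m,u,v):
    d=m["R"].T@np.linalg.solve(m["K"],[u,v,1]); return -m["R"].T@m["t"],d/np.linalg.norm(d)
def atz(m,u,v,z):
    o,d=ray(m,u,v); return o+d*(z-o[2])/d[2]
def atd(m,u,v,D):
    return m["R"].T@(np.linalg.solve(m["K"],[u,v,1])*D-m["t"])
E
python3 - <<'E'
from h import *
a=cv2.imread("pics/top0.png"); s=cv2.imread("pics/scene0.png")
c1=cv2.resize(a[180:285,175:275],None,fx=5.5,fy=5.5,interpolation=cv2.INTER_CUBIC)[:578]
cv2.imwrite("pics/c1.png",c1)
c2=cv2.resize(a[115:310,350:475],None,fx=3,fy=3,interpolation=cv2.INTER_CUBIC)
c3=cv2.resize(s[165:225,300:375],None,fx=5,fy=5,interpolation=cv2.INTER_CUBIC)
o=np.zeros((590,770,3),np.uint8); o[:c2.shape[0],:375]=c2; o[:300,385:760]=c3; cv2.imwrite("pics/c2.png",o)
E
```

```text
(no output)
```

View pics/c1.png

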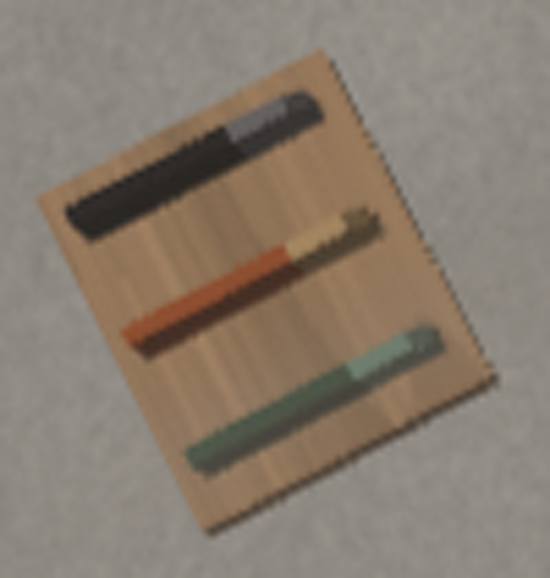

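View pics/c2.png

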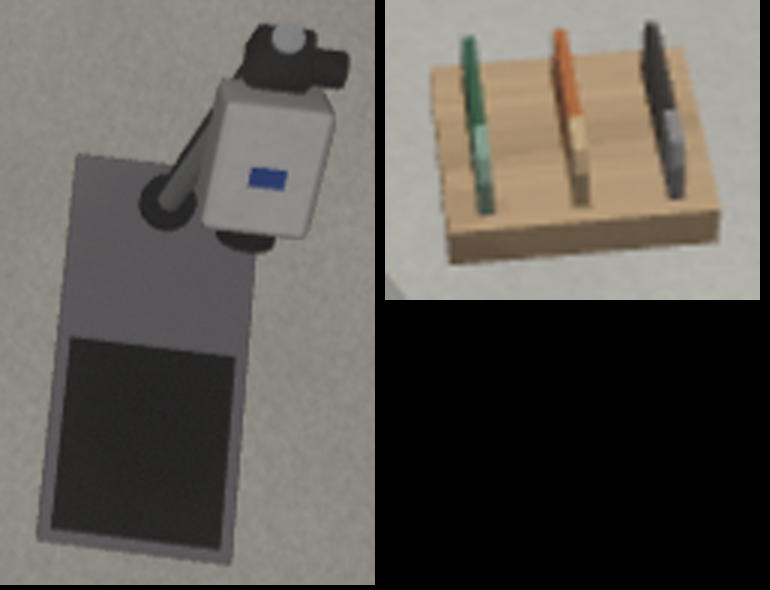

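The crop confirms it: the amber plaque is in the middle slot, with its pale end at crop (330,235), which is up-right in the top view. The label face points away from the robot, so it is hidden from this camera. I'll fit the rack, plaque and stand next.

```bash
python3 - <<'E'
from h import *
from scipy.optimize import least_squares as LS
m=manip.camera_model("top"); d=np.load("pics/top0.npy")
f=lambda P,k,o:(np.array(P)+.5)/k+np.array(o)-.5
def fit(px,M,p0):
    def r(p):
        c,s=np.cos(p[2]),np.sin(p[2]); M_=np.array(M,float)
        W=np.c_[p[0]+c*M_[:,0]-s*M_[:,1],p[1]+s*M_[:,0]+c*M_[:,1],M_[:,2]]
        return (proj(m,W)-px).ravel()
    s=LS(r,p0); return s.x,np.round(s.fun,1)
R=f([(38,200),(322,50),(497,378)],5.5,(175,180))
print("rack top pts",[atz(m,*p,30).round() for p in R])
c0=atz(m,*R.mean(0),30)
# rack x along frosted dir (right-up), y = left-up
print("rack",fit(R,[(-68,80,30),(68,80,30),(68,-80,30)],[c0[0],c0[1],-1.1]))
A=f([(122,332),(290,246),(283,270-0)],5.5,(175,180))
A=f([(122,332),(145,347),(345,211),(285,247)],5.5,(175,180))
print("amber",[atz(m,*p,66).round(1) for p in A])
S=f([(78,154),(37,540),(232,563)],3,(350,115))
print("stand",fit(S,[(225,75,8),(-85,75,8),(-85,-75,8)],[600,-200,0]))
Mt=f([(70,337),(237,355),(222,548),(52,530)],3,(350,115)); print("mat",[atz(m,*p,8).round() for p in Mt])
# camera head depth
for p in [(439,155),(435,185),(450,165),(425,185)]: print(p,atd(m,*p,d[p[1],p[0]]).round())
for p in [(225,215),(221,232),(210,240),(300,100)]: print(p,atd(m,*p,d[p[1],p[0]]).round())
E
```

```text
rack top pts [array([587., 306.,  30.]), array([657., 190.,  30.]), array([520., 107.,  30.])]
rack (array([553.64887281, 206.57763582,  -1.02761017]), array([-0.2,  0.1,  0.3, -0. , -0.1, -0.1]))
amber [array([528.5, 256.7,  66. ]), array([522.8, 246.8,  66. ]), array([582.1, 169.8,  66. ]), array([566.1, 193.2,  66. ])]
stand (array([ 5.03971141e+02, -2.01784282e+02, -8.25708456e-02]), array([-0.2, -0.7, -0. , -0. ,  0.2,  0.6]))
mat [array([ 583., -142.,    8.]), array([ 575., -273.,    8.]), array([ 425., -261.,    8.]), array([ 433., -131.,    8.])]
(439, 155) [ 647. -206.  395.]
(435, 185) [ 604. -207.  362.]
(450, 165) [ 632. -226.  389.]
(425, 185) [ 603. -191.  360.]
(225, 215) [594. 205.  31.]
(221, 232) [551. 207.  50.]
(210, 240) [533. 233.  36.]
(300, 100) [898.  45.   0.]
```

jog_arm(rows=[1.4, 3.1, 0, 0, 0, 0.08, 0.6, 1.4, 3.1, 0, 0, 0, 0.08, 0.6, 1.4, 3.1, 0, 0, 0, 0.08, 0.6, 1.4, 3.1, 0, 0, 0, 0.08, 0.6, 1.4, 3.1, 0, 0, 0, 0.08, 0.6, 1.4, 3.1, 0, 0, 0, 0.08, 0.6, 1.4, 3.1, 0, 0, 0, 0.08, 0.6, 1.4, 3.1, 0, 0, 0, 0.08, 0.6, 1.4, 3.1, 0, 0, 0, 0.08, 0.6, 1.4, 3.1, 0, 0, 0, 0.08, 0.6, 1.4, 3.1, 0, 0, 0, 0.08, 0.6, 1.4, 3.1, 0, 0, 0, 0.08, 0.6, 1.4, 3.1, 0, 0, 0, 0.08, 0.6, 1.4, 3.1, 0, 0, 0, 0.08, 0.6, 1.4, 3.1, 0, 0, 0, 0.08, 0.6, 1.4, 3.1, 0, 0, 0, 0.08, 0.6, 1.4, 3.1, 0, 0, 0, 0.08, 0.6, 1.4, 3.1, 0, 0, 0, 0.08, 0.6, 1.4, 3.1, 0, 0, 0, 0.08, 0.6, 1.4, 3.1, 0, 0, 0, 0.08, 0.6])

```text
clock: 1.77
eef_pos: [473.9, 107.0, 213.3]
eef_rot: [-3.141, -0.0, 1.964]
wrist_force: [1.0, -0.2, 0.6]
finger_gap: 37.6
finger_force: 0.0
```

jog_arm(rows=[1.6, 3.1, 0, 0, 0, 0.0375, 0.6, 1.6, 3.1, 0, 0, 0, 0.0375, 0.6, 1.6, 3.1, 0, 0, 0, 0.0375, 0.6, 1.6, 3.1, 0, 0, 0, 0.0375, 0.6, 0, 0, 0, 0, 0, 0, 0.6, 0, 0, 0, 0, 0, 0, 0.6, 0, 0, 0, 0, 0, 0, 0.6])

```text
clock: 2.35
eef_pos: [537.3, 228.7, 213.0]
eef_rot: [-3.141, -0.0, 2.109]
wrist_force: [0.1, -0.6, -0.2]
finger_gap: 37.5
finger_force: 0.0
```

```bash
python3 - <<'E'
from h import *
st=manip.read_state(); m=manip.camera_model("wrist"); p,d=manip.camera("wrist")
print(st["eef_pos"],st["eef_rot"],st["joints"],st["finger_gap"])
# overlay the expected plaque top-edge outline (z=66)
c,s=np.cos(-1.0276),np.sin(-1.0276)
W=lambda x,y,z:[553.65+c*x-s*y,206.58+s*x+c*y,z]
q=proj(m,[W(-55,4,66),W(45,4,66),W(45,-4,66),W(-55,-4,66),W(-68,80,30),W(68,80,30),W(68,-80,30),W(-68,-80,30)])
print(q.round())
np.save("pics/w.npy",d); cv2.imwrite("pics/wraw.png",p)
cv2.polylines(p,[q[:4].round().astype(int).reshape(-1,1,2)],True,(255,0,255),1);cv2.polylines(p,[q[4:].round().astype(int).reshape(-1,1,2)],True,(255,255,0),1)
cv2.imwrite("pics/w1.png",p)
E
```

```text
[537.28011687 228.74756622 212.98061498] [-3.14052723e+00 -4.20292918e-05  2.10943063e+00] [ 3.39864936e-01  3.76810123e-01  1.41972337e+00 -1.73542815e-04
  1.34611191e+00 -1.98730635e-01] 37.495173728633674
[[333. 168.]
 [333. 262.]
 [325. 262.]
 [324. 168.]
 [403. 150.]
 [396. 266.]
 [261. 267.]
 [253. 151.]]
```

View pics/w1.png

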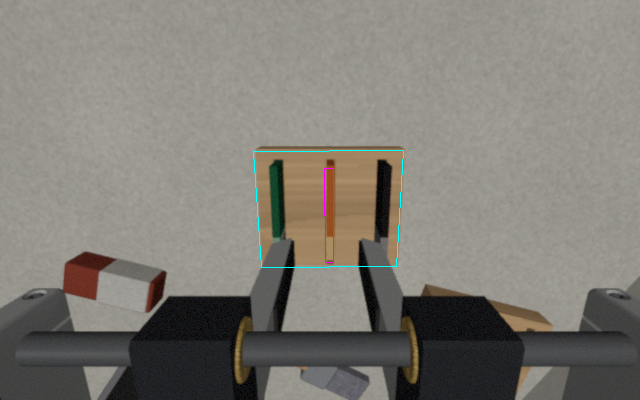

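The overlay in the wrist picture matches the rack outline (cyan, 253–403 × 150–267). The amber plaque is centred at u≈329, with its frosted end at the bottom, v≈240–262. I'll check numerically how well the plaque is centred.

```bash
python3 - <<'E'
from h import *
m=manip.camera_model("wrist"); p=cv2.imread("pics/wraw.png")
for v in (175,190,205,220): print(v,[tuple(int(k) for k in p[v,u][::-1]) for u in range(320,340)])
print([ (v,tuple(int(k) for k in p[v,329][::-1])) for v in range(156,268,2)])
st=manip.read_state(); Rt=Ro.from_euler("xyz",st["eef_rot"]).as_matrix()
# tool axis at plaque top, projected
print(proj(m,[st["eef_pos"]+Rt@[0,0,213-66]]))
E
```

```text
175 [(156, 128, 94), (157, 129, 93), (157, 129, 94), (158, 129, 95), (153, 127, 94), (151, 121, 87), (154, 111, 73), (152, 84, 38), (149, 77, 27), (151, 80, 34), (150, 78, 27), (150, 78, 27), (150, 77, 30), (149, 78, 30), (140, 87, 50), (145, 118, 86), (158, 128, 94), (161, 133, 100), (159, 131, 96), (160, 131, 97)]
190 [(158, 130, 95), (159, 131, 96), (157, 130, 95), (158, 129, 95), (154, 126, 91), (152, 123, 89), (153, 108, 73), (149, 82, 39), (150, 77, 27), (150, 79, 33), (149, 77, 29), (149, 76, 27), (150, 76, 31), (150, 78, 34), (147, 96, 63), (147, 120, 86), (157, 130, 95), (158, 130, 96), (159, 131, 97), (157, 128, 92)]
205 [(150, 123, 91), (148, 119, 88), (146, 117, 87), (144, 119, 86), (142, 116, 84), (137, 109, 77), (144, 100, 65), (148, 79, 33), (148, 77, 26), (150, 76, 29), (150, 79, 32), (149, 75, 27), (151, 79, 32), (146, 75, 31), (138, 91, 55), (136, 110, 77), (141, 114, 80), (145, 119, 86), (143, 116, 84), (143, 116, 84)]
220 [(155, 128, 95), (153, 126, 91), (154, 126, 93), (156, 128, 95), (151, 124, 90), (143, 114, 82), (142, 97, 62), (149, 81, 37), (150, 76, 29), (1
[... 745 characters left out ...]
 (148, 73, 26)), (210, (150, 79, 32)), (212, (149, 74, 26)), (214, (149, 76, 28)), (216, (150, 77, 28)), (218, (149, 77, 31)), (220, (150, 73, 28)), (222, (149, 75, 26)), (224, (153, 82, 36)), (226, (150, 78, 32)), (228, (149, 74, 27)), (230, (149, 78, 31)), (232, (149, 77, 29)), (234, (150, 77, 32)), (236, (154, 96, 48)), (238, (168, 139, 96)), (240, (170, 143, 100)), (242, (169, 142, 98)), (244, (167, 139, 96)), (246, (168, 141, 97)), (248, (169, 142, 97)), (250, (169, 141, 98)), (252, (169, 142, 98)), (254, (168, 141, 97)), (256, (169, 141, 98)), (258, (168, 142, 96)), (260, (129, 106, 70)), (262, (111, 89, 57)), (264, (144, 122, 93)), (266, (151, 149, 138))]
[[325.84497057 195.4873852 ]]
```

jog_arm(rows=[0.05, 0.6, -2, 0, 0, 0.005, 0.6, 0, 0, -3, 0, 0, 0, 0.6, 0, 0, -3, 0, 0, 0, 0.6, 0, 0, -3, 0, 0, 0, 0.6, 0, 0, -2.5, 0, 0, 0, 0.6, 0, 0, -1.5, 0, 0, 0, 0.6, 0, 0, -1, 0, 0, 0, 0.6, 0, 0, -0.7, 0, 0, 0, 0.6, 0, 0, 0, 0, 0, 0, 0.6, 0, 0, 0, 0, 0, 0, 0.6], newtons=25)

```text
clock: 3.23
eef_pos: [538.5, 235.0, 47.3]
eef_rot: [3.141, 0.0, 2.114]
wrist_force: [-0.3, 0.7, 0.4]
finger_gap: 37.7
finger_force: 0.0
```

jog_arm(rows=[0, 0, -0.25, 0, 0, 0, 0.6, 0, 0, 0, 0, 0, 0, 0.8, 0, 0, 0, 0, 0, 0, 0.85, 0, 0, 0, 0, 0, 0, 0.9, 0, 0, 0, 0, 0, 0, 0.95, 0, 0, 0, 0, 0, 0, 1, 0, 0, 0, 0, 0, 0, 1, 0, 0, 0, 0, 0, 0, 1, 0, 0, 0, 0, 0, 0, 1, 0, 0, 0, 0, 0, 0, 1], newtons=25)

```text
clock: 4.07
eef_pos: [538.2, 235.3, 44.1]
eef_rot: [3.141, 0.0, 2.115]
wrist_force: [0.0, -0.1, 2.2]
finger_gap: 8.0
finger_force: 25.0
```

jog_arm(rows=[0, 0, 0.5, 0, 0, 0, 1, 0, 0, 1, 0, 0, 0, 1, 0, 0, 1, 0, 0, 0, 1, 0, 0, 1.5, 0, 0, 0, 1, 0, 0, 2, 0, 0, 0, 1, 0, 0, 3, 0, 0, 0, 1, 0, 0, 3, 0, 0, 0, 1, 0, 0, 3, 0, 0, 0, 1, 0, 0, 2, 0, 0, 0, 1, 0, 0, 1, 0, 0, 0, 1, 0, 0, 0, 0, 0, 0, 1, 0, 0, 0, 0, 0, 0, 1, 0, 0, 0, 0, 0, 0, 1])

```text
clock: 5.15
eef_pos: [537.6, 235.0, 222.3]
eef_rot: [-3.139, -0.0, 2.115]
wrist_force: [1.4, 0.3, -0.8]
finger_gap: 7.7
finger_force: 25.0
```

```bash
python3 - <<'E'
from h import *
st=manip.read_state(); m=manip.camera_model("wrist"); p,d=manip.camera("wrist"); print(st["eef_pos"],st["eef_rot"],st["wrist_force"],st["joints"])
cv2.imwrite("pics/w2raw.png",p)
s,ds=manip.camera("scene"); 
ms=manip.camera_model("scene"); u,v=proj(ms,st["eef_pos"])[0].astype(int); print(u,v)
c=s[max(0,v-60):v+60,max(0,u-70):u+70]
o=np.zeros((590,790,3),np.uint8); w=p[140:400,190:470]; o[:260,:280]=w
c=cv2.resize(c,None,fx=3.5,fy=3.5,interpolation=cv2.INTER_CUBIC); o[:c.shape[0],295:295+c.shape[1]]=c[:,:495]
cv2.imwrite("pics/w2.png",o)
E
```

```text
[537.64180915 235.0294398  222.34794609] [-3.13923136e+00 -4.20852690e-04  2.11479850e+00] [ 1.43602245  0.29877434 -0.83930793] [ 3.49718806e-01  3.77305275e-01  1.39718843e+00 -4.38301820e-05
  1.36949706e+00 -1.94275053e-01]
335 134
```

View pics/w2.png

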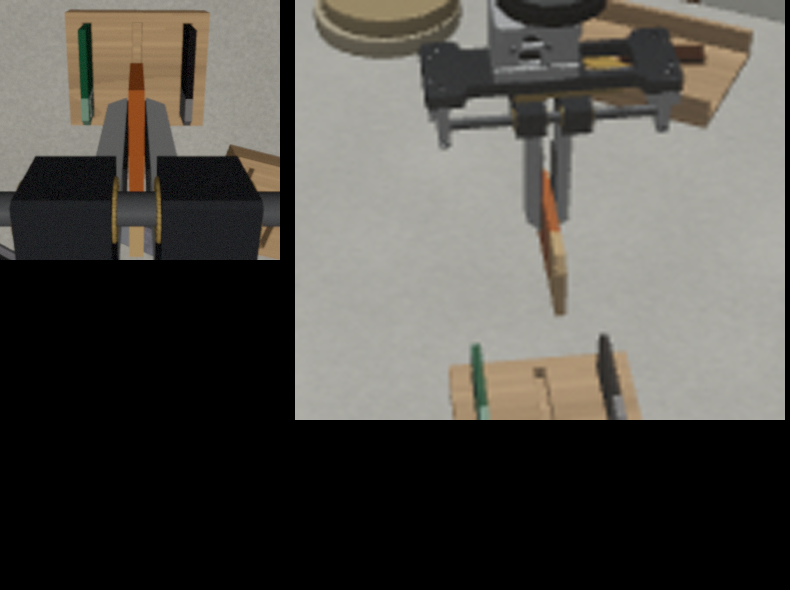

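The plaque is held at its polished end, the slot is empty and the neighbours are untouched. In the wrist crop its end is at (136,64)–(136,80) and the pale boundary is near (137,228). I'll refine the in-hand offset and compute the target.

```bash
cat > tgt.py <<'E'
from h import *
ys=-0.0826; S=np.array([504.,-201.8,0]); Rs=Ro.from_euler("z",ys).as_matrix()
a=np.radians(40); c,s=np.cos(a),np.sin(a)
lens=S+Rs@[92,0,327]; zc=Rs@[-c,0,-s]; up=Rs@[-s,0,c]
RP=np.c_[Rs@[0,-1,0],-zc,up]          # plaque axes at the goal
label=lens+120*zc
def goal(xg,yg,zg):
    Rt=RP@np.diag([-1,1,-1]); return label+RP@(np.array([xg,yg,zg])-[35,4,23]),Rt
E
python3 - <<'E'
from tgt import *
m=manip.camera_model("wrist"); st=manip.read_state(); p=cv2.imread("pics/w2raw.png")
Rt=Ro.from_euler("xyz",st["eef_rot"]).as_matrix()
for xg in(-29,-31,-33):
    pt=lambda x,y,z: st["eef_pos"]+Rt@np.diag([-1,1,-1])@(np.array([x,y,z])-[xg,0,28])
    print(xg,proj(m,[pt(-55,0,50),pt(-55,0,0),pt(19,0,50),pt(45,0,50)]).round(1).tolist())
print([(v,tuple(int(k) for k in p[v,327][::-1])) for v in list(range(198,232,2))+list(range(370,400,2))])
t,Rg=goal(-30.5,0,28); print(t,lens,label)
print("rotvec",(Ro.from_matrix(Rg)*Ro.from_matrix(Rt).inv()).as_rotvec(), "d",t-st["eef_pos"])
print("yaw part",Ro.from_matrix(Rg).as_euler("xyz"),"stand y axis",Rs[:,1])
E
```

```text
-29 [[325.9, 228.5], [325.8, 201.5], [325.9, 357.0], [325.9, 395.5]]
-31 [[325.9, 232.4], [325.8, 204.5], [325.9, 360.0], [325.9, 398.3]]
-33 [[325.9, 236.3], [325.8, 207.6], [325.9, 363.1], [325.9, 401.1]]
[(198, (157, 128, 95)), (200, (149, 120, 89)), (202, (141, 108, 77)), (204, (94, 46, 21)), (206, (93, 40, 16)), (208, (93, 46, 20)), (210, (94, 46, 21)), (212, (91, 44, 11)), (214, (92, 44, 17)), (216, (98, 50, 26)), (218, (95, 50, 24)), (220, (93, 43, 11)), (222, (93, 42, 14)), (224, (91, 41, 10)), (226, (93, 42, 16)), (228, (95, 47, 17)), (230, (128, 65, 28)), (370, (167, 139, 95)), (372, (166, 138, 95)), (374, (166, 139, 96)), (376, (166, 139, 96)), (378, (165, 138, 95)), (380, (166, 139, 96)), (382, (166, 140, 97)), (384, (165, 138, 94)), (386, (165, 138, 94)), (388, (167, 140, 97)), (390, (164, 138, 96)), (392, (163, 135, 92)), (394, (165, 138, 96)), (396, (160, 139, 106)), (398, (147, 145, 136))]
[ 503.2218512  -136.01149596  251.12455861] [ 595.68633144 -209.39056169  327.        ] [ 504.07441225 -201.80616047  249.86548684]
rotvec [ 0.16229205 -0.69296388 -0.60059472] d [ -34.51832515 -371.06486007   28.68832361]
yaw part [2.44346095 0.         1.48819633] stand y axis [0.08250611 0.99659056 0.        ]
```

jog_arm(rows=[-0.75, -2.65, 0.2, 0, 0, -0.0447, 1, -0.75, -2.65, 0.2, 0, 0, -0.0447, 1, -0.75, -2.65, 0.2, 0, 0, -0.0447, 1, -0.75, -2.65, 0.2, 0, 0, -0.0447, 1, -0.75, -2.65, 0.2, 0, 0, -0.0447, 1, -0.75, -2.65, 0.2, 0, 0, -0.0447, 1, -0.75, -2.65, 0.2, 0, 0, -0.0447, 1, -0.75, -2.65, 0.2, 0, 0, -0.0447, 1, -0.75, -2.65, 0.2, 0, 0, -0.0447, 1, -0.75, -2.65, 0.2, 0, 0, -0.0447, 1, -0.75, -2.65, 0.2, 0, 0, -0.0447, 1, -0.75, -2.65, 0.2, 0, 0, -0.0447, 1, -0.75, -2.65, 0.2, 0, 0, -0.0447, 1, -0.75, -2.65, 0.2, 0, 0, -0.0447, 1, 0, 0, 0, 0, 0, 0, 1])

```text
clock: 6.5
eef_pos: [432.1, -138.9, 251.5]
eef_rot: [-3.141, 0.0, 1.483]
wrist_force: [0.3, -0.2, -0.4]
finger_gap: 8.2
finger_force: 25.0
```

jog_arm(rows=[0, 0, 0, -0.0048, -0.058, 0, 1, 0, 0, 0, -0.0048, -0.058, 0, 1, 0, 0, 0, -0.0048, -0.058, 0, 1, 0, 0, 0, -0.0048, -0.058, 0, 1, 0, 0, 0, -0.0048, -0.058, 0, 1, 0, 0, 0, -0.0048, -0.058, 0, 1, 0, 0, 0, -0.0048, -0.058, 0, 1, 0, 0, 0, -0.0048, -0.058, 0, 1, 0, 0, 0, -0.0048, -0.058, 0, 1, 0, 0, 0, -0.0048, -0.058, 0, 1, 0, 0, 0, -0.0048, -0.058, 0, 1, 0, 0, 0, -0.0048, -0.058, 0, 1, 0, 0, 0, 0, 0, 0, 1, 0, 0, 0, 0, 0, 0, 1])

```text
clock: 7.67
eef_pos: [432.8, -135.5, 251.4]
eef_rot: [2.446, -0.0, 1.489]
wrist_force: [0.2, -1.0, 0.0]
finger_gap: 7.9
finger_force: 25.0
```

```bash
python3 - <<'E'
from tgt import *
st=manip.read_state(); Rt=Ro.from_euler("xyz",st["eef_rot"]); t,Rg=goal(-30,0,28)
print(st["joints"],st["finger_gap"],"d",t-st["eef_pos"],"rv",(Ro.from_matrix(Rg)*Rt.inv()).as_rotvec())
p,d=manip.camera("top"); cv2.imwrite("pics/t3.png",p)
s,ds=manip.camera("scene"); cv2.imwrite("pics/s3.png",s)
c=cv2.resize(p[100:320,330:480],None,fx=2.6,fy=2.6,interpolation=cv2.INTER_CUBIC)
c2=cv2.resize(s[150:370,180:370],None,fx=2.1,fy=2.1,interpolation=cv2.INTER_CUBIC)
o=np.zeros((590,795,3),np.uint8);o[:c.shape[0],:c.shape[1]]=c;o[:c2.shape[0],392:392+c2.shape[1]]=c2
cv2.imwrite("pics/v3.png",o)
E
```

```text
[-0.55657536 -0.29969193  2.17576815  0.48169476  0.68465041 -0.76015124] 7.910741893936632 d [70.38483028 -0.96007052 -0.32404483] rv [-0.00022065 -0.00202944 -0.00047825]
```

View pics/v3.png

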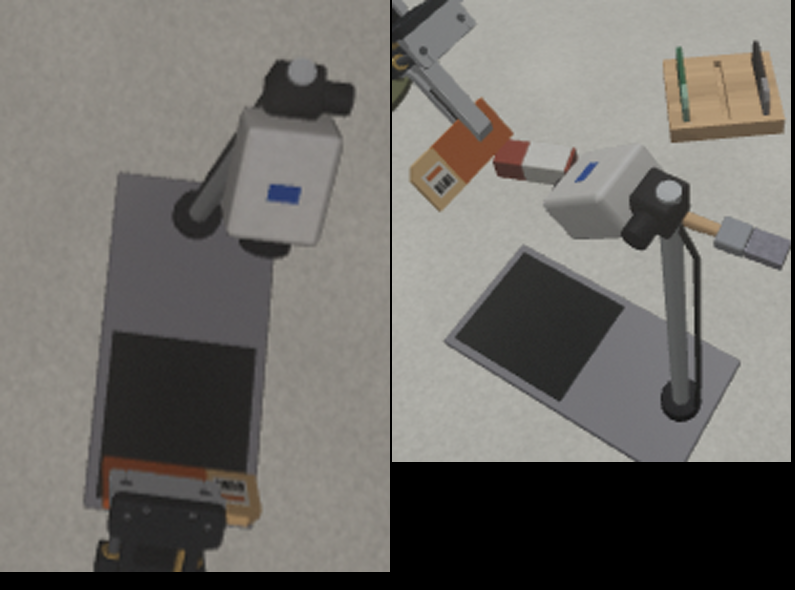

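The label faces the lens (scene crop at (440,178)), with the clipped corner on the upper frosted side. Now I'll advance.

jog_arm(rows=[0.8, -0.01, 0, 0, 0, 0, 1, 0.8, -0.01, 0, 0, 0, 0, 1, 0.8, -0.01, 0, 0, 0, 0, 1, 0.8, -0.01, 0, 0, 0, 0, 1, 0.8, -0.01, 0, 0, 0, 0, 1, 0.8, -0.01, 0, 0, 0, 0, 1, 0.8, -0.01, 0, 0, 0, 0, 1, 0.7, -0.01, 0, 0, 0, 0, 1, 0.5, 0, 0, 0, 0, 0, 1, 0.24, 0, 0, 0, 0, 0, 1, 0, 0, 0, 0, 0, 0, 1, 0, 0, 0, 0, 0, 0, 1, 0, 0, 0, 0, 0, 0, 1])

```text
clock: 8.85
eef_pos: [503.3, -136.6, 251.9]
eef_rot: [2.443, 0.001, 1.489]
wrist_force: [1.2, 0.9, -0.4]
finger_gap: 8.1
finger_force: 25.0
```

```bash
python3 - <<'E'
from tgt import *
st=manip.read_state(); Rt=Ro.from_euler("xyz",st["eef_rot"]); t,Rg=goal(-30,0,28)
print(st["finger_gap"],"d",t-st["eef_pos"],"rv",(Ro.from_matrix(Rg)*Rt.inv()).as_rotvec())
p,d=manip.camera("top"); s,ds=manip.camera("scene"); cv2.imwrite("pics/t4.png",p);cv2.imwrite("pics/s4.png",s)
Rh=np.c_[up,Rs@[0,1,0],zc]
box=[lens+Rh@[x,y,z] for z in(0,-80) for x,y in((22,31),(22,-31),(-22,-31),(-22,31))]
pl=lambda x,y,z:label+RP@(np.array([x,y,z])-[35,4,23])
L=[pl(x,4,z) for x,z in((23,9),(47,9),(47,37),(23,37))]; P=[pl(x,4,z) for x,z in((-55,0),(55,0),(55,40),(45,50),(-55,50))]
def draw(im,m,k,x0,y0,w,h):
    c=cv2.resize(im[y0:y0+h,x0:x0+w],None,fx=k,fy=k,interpolation=cv2.INTER_CUBIC)
    for pts,col in((box[:4],(0,255,255)),(box[4:],(0,255,0)),(L,(255,0,255)),(P,(255,255,0))):
        q=((proj(m,pts)-[x0-.5,y0-.5])*k).round().astype(int); cv2.polylines(c,[q.reshape(-1,1,2)],True,col,1)
    return c
c=draw(p,manip.camera_model("top"),4,370,130,98,147); c2=draw(s,manip.camera_model("scene"),3.5,195,190,112,120)
o=np.zeros((590,795,3),np.uint8);o[:c.shape[0],:c.shape[1]]=c;o[:c2.shape[0],400:400+c2.shape[1]]=c2
cv2.imwrite("pics/v4.png",o)
E
```

```text
8.129328705368518 d [-0.14576027  0.06026446 -0.81987043] rv [ 0.00055079  0.00016258 -0.00057308]
```

View pics/v4.png

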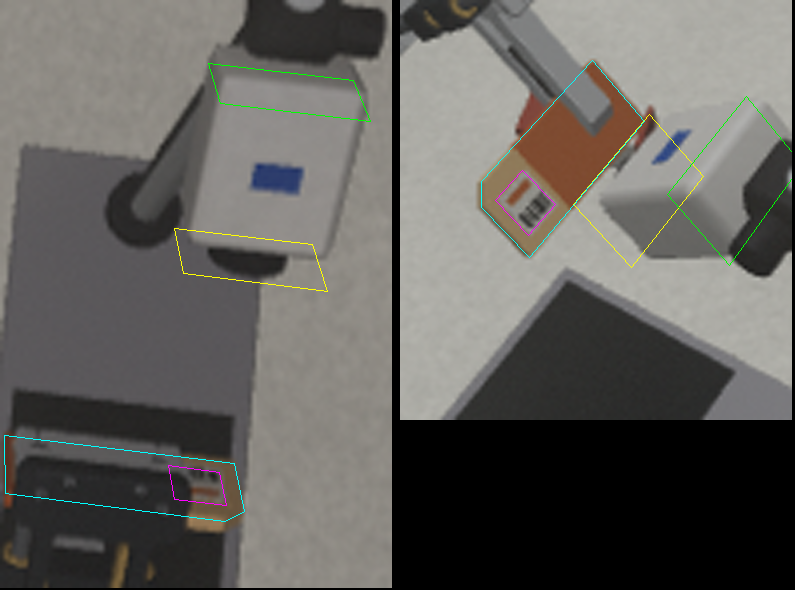

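In the scene crop the plaque and label overlays match the real ones. In the top crop the predicted lens centre, (250,260), sits on the dark lens ring at about (247,260), and the gripper is clear of the head. I'll let it settle, then hand in.

jog_arm(rows=[0, 0, -0.05, 0, 0, 0, 1, 0, 0, 0, 0, 0, 0, 1, 0, 0, 0, 0, 0, 0, 1, 0, 0, 0, 0, 0, 0, 1, 0, 0, 0, 0, 0, 0, 1, 0, 0, 0, 0, 0, 0, 1, 0, 0, 0, 0, 0, 0, 1, 0, 0, 0, 0, 0, 0, 1, 0, 0, 0, 0, 0, 0, 1, 0, 0, 0, 0, 0, 0, 1, 0, 0, 0, 0, 0, 0, 1, 0, 0, 0, 0, 0, 0, 1])

```text
clock: 9.95
eef_pos: [503.5, -136.6, 251.5]
eef_rot: [2.443, 0.0, 1.489]
wrist_force: [-0.4, 0.1, -0.2]
finger_gap: 7.9
finger_force: 25.0
```

```bash
python3 -c "
from cell import manip
s=manip.read_state(); print(abs(s['qd']).max(),s['eef_pos'],s['finger_gap']); print(manip.sign_off())"
```

```text
0.00110276269006742 [ 503.54118349 -136.56918172  251.45036203] 7.937757384956963
the job is handed in; nothing more can be done
None
```

The amber sample is held still by its polished end, label upright and square about 12 cm in front of the lens (position good to roughly 3 mm); I handed the job in at about 10 s, and sign-off returned no verdict.

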